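Put the upper shelf back on the cup stand

ROBOT

A 6-joint arm with a two-finger parallel gripper is mounted at the origin on the work surface. World frame = base frame: x ahead of the robot, y to its left, z up, the work surface at z = 0. Lengths are in m, angles in degrees, forces in N, time in s.
With the tool pointing down it reaches from about 0.375 to 0.9 m from the base axis. Payload 3.1 kg.
Tool frame: the origin (TCP) lies on the centre line of the jaws, within the pads' length; the fingertips stand 22 mm ahead of it and the grasp point (between the pads) lies 3 mm ahead of it; y points along the fingers, z is the direction in which the jaws open and shut, and the axes are right-handed (so a half turn about y gives the same grasp; the last joint's range is limited). The gripper opens to 87 mm and grips with 3 to 60 N. Pads are 19 mm wide; open, the fingers measure 117 mm over their backs; the gripper's body (75 mm by 190 mm) begins 51 mm behind the grasp point.
Start: joints at [56.522, 30.224, 82.088, -0, 67.689, -10.227], TCP at [0.247, 0.574, 0.208] pointing down, gripper open.
Joint ranges: [-176.69, 176.69], [-43.24, 126.21], [12.49, 139.97], [-82, 262], [0, 151.66], [-163.58, 163.58]. Speed limits (degrees/s): [159.86, 159.86, 180, 180, 180, 180].

INTERFACE

Orientations are given as a 3x3 rotation matrix whose columns are the frame's x, y, z axes.
In Python, from rig import bot gives the robot as it stands.
- The arm moves only by the tool jog_arm, never from a script. Its argument "motion" is one flat list of numbers, 6 for each row, row after row: the shift along the tool's x, y, z in mm, then the turn, a rotation vector about the tool's x, y, z in degrees. A call has 1 to 20 rows; each row is the pose to reach, as a shift and turn from the pose commanded when the call began, along the tool's axes at that moment; what a row does not reach only later rows make up. A row lasts 1/8 s, in which the tool goes at most 62.5 mm and 10.7 degrees, less where a joint would pass 70% of its speed; a pose out of reach is approached as far as the arm can. A call with a gripper value outside its range is refused whole. "gripper" is the opening, from 0 (shut) to 1 (fully open), set as the call begins (left out, the last holds). The fingers move at their own pace and stop on an object; the grip force is fixed at half the most. Time passes only in rows, so rows that repeat a pose let the fingers close. It gives the time, the measured TCP pose, the force and the opening at its end, in the units of the state.
- bot.read_state(): the state, without advancing time (a new reading comes with each control period).
- bot.capture(name): name is "scene" or "top"; returns (picture, depth): 420x560x3 uint8, red, green, blue; 420x560 float32, m along the optical axis (not along the pixel's ray), 0 where there is no reading.
- bot.get_calibration(name): a dict with "mtx" (3x3 intrinsics, pixels), "pose" (4x4, takes a point from camera to world coordinates). Camera axes: x right, y up, looking along -z (the intrinsics and any distortion apply to the point x, -y, -z); pixel columns grow to the right and rows downward; lengths in m; the calibration is good to about 2 mm. A picture is of the moment at which its call begins. get_calibration takes no time and is no camera call.
- bot.hand_in(): hands the job in, once; it reports no verdict.
The state is a dict: "time_s": time; "joint_positions": joint angles; "qvel": joint speeds; "tau": joint torques, N m; "position": TCP position; "tcp_rot": TCP orientation; "force": force on the tool from outside, world axes, zero at the start; "moment": the same for the moment, N m; "opening": opening from 0.0 (shut) to 1.0 (fully open).
Only numpy, scipy, OpenCV 4.12 (cv2) and the standard library are available. Lean on these libraries where they do the work, as an engineer would, in place of code of your own. Each camera call takes 0.05 s, during which the arm holds its last target.

TASK

Pick up the larger loose shelf by its handle and set it on the cup stand as its upper tier, with all four corner holes over their own posts, so that it rests level and fully down on the four collars. Then let go; leave the smaller shelf where it lies.

Things in the scene. Friction and masses are not known exactly. Their poses are not given: they have to be found in the camera images.
- stand: Cup stand, fixed: wood base 220 x 170 mm (long side along x), top 16 mm high; four steel posts at x +-78, y +-55 mm, 16 mm thick, each with a 50 mm wide round collar (top 96 mm high) and above it a tapered tip, 26 mm wide at its foot, 6 mm at its top, 136 mm high. Origin: centre, on the counter; z up. A seated shelf's origin is 96 mm above it; either way round fits.
- shelf: Larger loose shelf, fits the stand: wood board 210 x 160 x 8 mm (long side along x), edge rails 22 mm high, four 38 mm holes at x +-78, y +-55 mm; about 0.28-0.52 kg. Steel bridge handle over its middle: bar 80 mm long along x, 14 mm wide in y, 53 to 67 mm above the underside, legs at x +-35 mm. Origin: centre of underside, on the counter at first; z up.
- small_shelf: Bystander: smaller shelf, board 155 x 120 x 8 mm, same handle, 38 mm holes at x +-50, y +-33 mm: does not fit this stand. Origin: centre of underside. The two shelves lie left and right of the stand, in either order.

How it is judged:
By the outcome, as a careful person would: the job done as asked, in the order asked, and still so for the second after the job is handed in, with the robot touching nothing.
It also fails if it takes over 43 s, if anything falls off the work surface, if the arm or the gripper's body presses on something with over 40 N, if the wrist force passes 120 N, or if a joint passes its speed limit or range.

## Working session

There is one attempt and no reset: what is moved stays moved. The work goes in short steps, Python scripts to look and compute and a tool call to move; the robot and the scene stay as the last step left them, time stands still between calls to the robot, and variables do not carry over. Pictures are saved under pics/ and viewed, and the job is handed in when it is done.

Besides the shell and the picture viewer there is one more tool, called after "Emit:" as name(argument=value, ...) on one line, values as JSON. jog_arm: Moves the arm, as the interface text tells. Its arguments: {"type":"object","properties":{"motion":{"type":"array","items":{"type":"number"}},"gripper":{"type":"number"}},"required":["motion"]}

```bash
mkdir -p pics; ls; python3 - <<'E'
from rig import bot
import cv2,numpy as np
np.set_printoptions(precision=4,suppress=True)
s=bot.read_state();print(s)
for n in("scene","top"):
    c=bot.get_calibration(n);print(n,c)
    p,d=bot.capture(n);cv2.imwrite(f"pics/{n}0.png",p[:,:,::-1]);np.savez(f"{n}0.npz",p=p,d=d,m=c["mtx"],T=c["pose"])
    print(d.min(),d.max())
E
```

```text
pics
{'time_s': 0.0, 'joint_positions': array([ 56.5234,  30.2776,  82.1576,  -0.0028,  67.6885, -10.2257]), 'qvel': array([-0.0272, -0.0363, -0.0706, -0.0935, -0.0564,  0.0052]), 'tau': array([ -0.002 , -44.0048, -17.6591,   0.0631,   0.0581,  -0.0001]), 'position': array([0.2463, 0.5736, 0.2075]), 'tcp_rot': array([[ 0.9188, -0.0012,  0.3947],
       [-0.3947, -0.0018,  0.9188],
       [-0.0003, -1.    , -0.0021]]), 'force': array([ 0.0461, -1.6159, -0.6425]), 'moment': array([ 0.0059,  0.0057, -0.0064]), 'opening': 1.0016224557606332}
scene {'mtx': array([[427.1403,   0.    , 279.3262],
       [  0.    , 427.1403, 211.1237],
       [  0.    ,   0.    ,   1.    ]]), 'pose': array([[ 0.2941, -0.5162,  0.8044,  1.4084],
       [ 0.9558,  0.1633, -0.2446, -0.2803],
       [-0.0051,  0.8408,  0.5414,  0.6275],
       [ 0.    ,  0.    ,  0.    ,  1.    ]])}
0.0 3.999737
top {'mtx': array([[414.0675,   0.    , 283.323 ],
       [  0.    , 414.0675, 208.7669],
       [  0.    ,   0.    ,   1.    ]]), 'pose': array([[ 0.0048,  0.9913, -0.1319,  0.389 ],
       [-1.    ,  0.0049,  0.0008, -0.0013],
       [ 0.0014,  0.1318,  0.9913,  1.1254],
       [ 0.    ,  0.    ,  0.    ,  1.    ]])}
0.0 2.0420344
```

View pics/scene0.png

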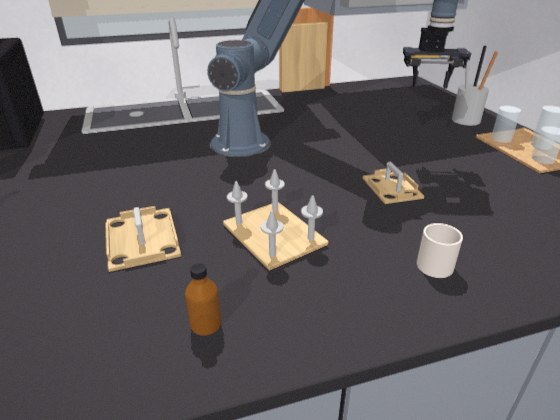

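View pics/top0.png

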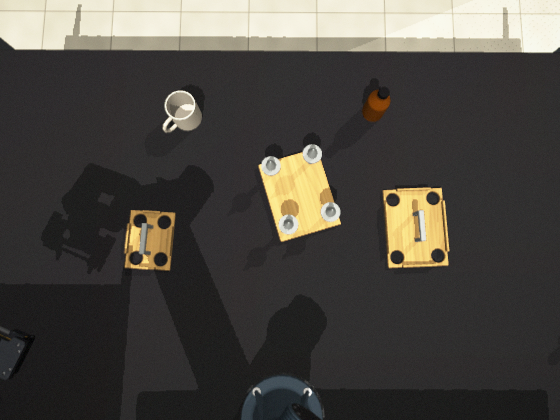

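The larger shelf is at scene (142,238) / top (416,227), to the right of the stand (y<0). The stand is at top (300,196), and the small shelf at top (150,240). Next I zoom in and use depth for masks.

```bash
cat > h.py <<'E'
import numpy as np,cv2
np.set_printoptions(precision=4,suppress=True)
def load(n):
    z=np.load(n+".npz");return z["p"],z["d"],z["m"],z["T"]
def rays(uv,m,T):
    uv=np.atleast_2d(uv).astype(float)
    d=np.c_[(uv[:,0]-m[0,2])/m[0,0],-(uv[:,1]-m[1,2])/m[1,1],-np.ones(len(uv))]
    return T[:3,3],d@T[:3,:3].T
def onplane(uv,m,T,z):
    o,d=rays(uv,m,T);return o+d*((z-o[2])/d[:,2])[:,None]
def cloud(d,m,T):
    h,w=d.shape;v,u=np.mgrid[:h,:w]
    o,r=rays(np.c_[u.ravel(),v.ravel()],m,T)
    P=(o+r*d.ravel()[:,None]).reshape(h,w,3);P[d==0]=np.nan;return P
def tri(uv1,c1,uv2,c2):
    o1,d1=rays(uv1,*c1);o2,d2=rays(uv2,*c2);d1=d1[0]/np.linalg.norm(d1);d2=d2[0]/np.linalg.norm(d2)
    t=np.linalg.lstsq(np.c_[d1,-d2],o2-o1,rcond=None)[0]
    a,b=o1+t[0]*d1,o2+t[1]*d2;return (a+b)/2,np.linalg.norm(a-b)
E
python3 - <<'E'
from h import *
for n in("top0","scene0"):
    p,d,m,T=load(n);P=cloud(d,m,T)
    hsv=cv2.cvtColor(p,cv2.COLOR_RGB2HSV)
    boxes={"top0":[(245,135,100,120),(375,175,85,105)],"scene0":[(215,160,120,110),(95,195,95,80)]}[n]
    for i,(x,y,w,h) in enumerate(boxes):
        Z=P[y:y+h,x:x+w]
        zz=Z[...,2]; print(n,i,np.nanpercentile(zz,[1,10,50,90,99]))
        hi,ed=np.histogram(zz[np.isfinite(zz)],bins=np.arange(-.01,.15,.005));print(list(zip((ed[:-1]*1000).round(),hi)))
        c=cv2.resize(p[y:y+h,x:x+w],None,fx=4,fy=4,interpolation=cv2.INTER_CUBIC)
        cv2.imwrite(f"pics/crop_{n}_{i}.png",c[:,:,::-1])
E
cd pics; python3 -c "
import cv2,numpy as np
I=[cv2.imread(f'crop_{n}_{i}.png') for n in('top0','scene0') for i in(0,1)]
I=[cv2.resize(i,(400,300)) if 0 else cv2.copyMakeBorder(i,0,480-i.shape[0],0,480-i.shape[1],0) for i in I]
M=np.vstack([np.hstack(I[:2]),np.hstack(I[2:])]);cv2.imwrite('m.png',cv2.resize(M,(600,600)))"
```

```text
top0 0 [-0.0028 -0.0003  0.0042  0.0933  0.1201]
[(np.float64(-10.0), np.int64(5)), (np.float64(-5.0), np.int64(1494)), (np.float64(0.0), np.int64(4878)), (np.float64(5.0), np.int64(418)), (np.float64(10.0), np.int64(472)), (np.float64(15.0), np.int64(2984)), (np.float64(20.0), np.int64(495)), (np.float64(25.0), np.int64(4)), (np.float64(30.0), np.int64(0)), (np.float64(35.0), np.int64(0)), (np.float64(40.0), np.int64(0)), (np.float64(45.0), np.int64(0)), (np.float64(50.0), np.int64(0)), (np.float64(55.0), np.int64(0)), (np.float64(60.0), np.int64(0)), (np.float64(65.0), np.int64(0)), (np.float64(70.0), np.int64(0)), (np.float64(75.0), np.int64(0)), (np.float64(80.0), np.int64(0)), (np.float64(85.0), np.int64(0)), (np.float64(90.0), np.int64(78)), (np.float64(95.0), np.int64(724)), (np.float64(100.0), np.int64(113)), (np.float64(105.0), np.int64(63)), (np.float64(110.0), np.int64(56)), (np.float64(115.0), np.int64(56)), (np.float64(120.0), np.int64(37)), (np.float64(125.0), np.int64(37)), (np.float64(130.0), np.int64(28)), (np.float64(135.0), np.int64(18)), (np.float64(140.0), np.int
[... 2635 characters left out ...]
loat64(40.0), np.int64(5)), (np.float64(45.0), np.int64(12)), (np.float64(50.0), np.int64(9)), (np.float64(55.0), np.int64(12)), (np.float64(60.0), np.int64(33)), (np.float64(65.0), np.int64(85)), (np.float64(70.0), np.int64(0)), (np.float64(75.0), np.int64(0)), (np.float64(80.0), np.int64(0)), (np.float64(85.0), np.int64(0)), (np.float64(90.0), np.int64(0)), (np.float64(95.0), np.int64(0)), (np.float64(100.0), np.int64(0)), (np.float64(105.0), np.int64(0)), (np.float64(110.0), np.int64(0)), (np.float64(115.0), np.int64(0)), (np.float64(120.0), np.int64(0)), (np.float64(125.0), np.int64(0)), (np.float64(130.0), np.int64(0)), (np.float64(135.0), np.int64(0)), (np.float64(140.0), np.int64(0))]
```

View pics/m.png

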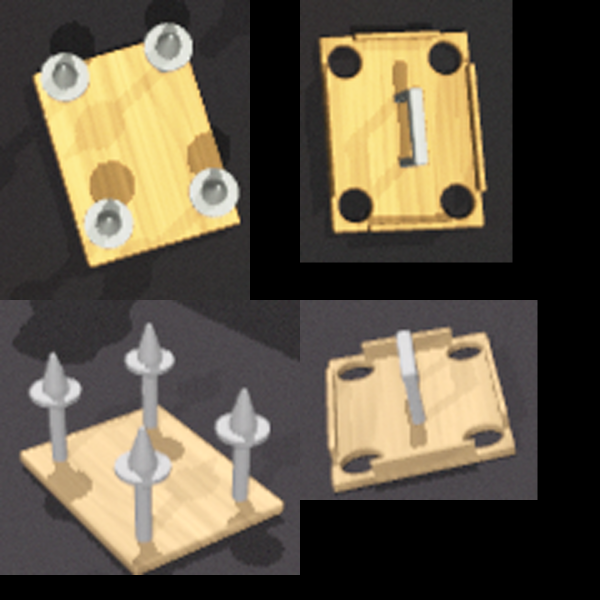

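The crops show four collared posts and the larger shelf with four clear holes and a bright handle bar. Next: collar centres by depth slice, holes by dark contours, and the bar, in both views.

```bash
cat > meas.py <<'E'
from h import *
from scipy import ndimage as ni
def fit(model,pts):
    # model (n,2), pts (n,2) matched
    mc,pc=model.mean(0),pts.mean(0);A=(model-mc).T@(pts-pc)
    U,S,Vt=np.linalg.svd(A);R=(U@np.diag([1,np.linalg.det(U@Vt)])@Vt).T
    t=pc-R@mc;return np.degrees(np.arctan2(R[1,0],R[0,0])),t,pts-(model@R.T+t)
Q=np.array([[78,55],[-78,55],[-78,-55],[78,-55]])/1000.
def match(pts):
    best=None
    c=pts.mean(0);p=pts[np.argsort(np.arctan2(*(pts-c).T[::-1]))]
    for k in range(4):
        r=fit(Q,np.roll(p,k,0))
        e=np.abs(r[2]).max()
        if best is None or e<best[0]-1e-9: best=(e,)+r
    return best
def stand(n,x,y,w,h,zlo=.088,zhi=.102):
    p,d,m,T=load(n);P=cloud(d,m,T);B=P[y:y+h,x:x+w];mk=(B[...,2]>zlo)&(B[...,2]<.145)
    L,k=ni.label(mk);out=[]
    for i in range(1,k+1):
        s=(L==i)
        if s.sum()<40: continue
        c=s&(B[...,2]<zhi); q=B[c]
        (cx,cy),r=cv2.minEnclosingCircle((q[:,:2]*1000).astype(np.float32))
        t=B[s&(B[...,2]>.128)]
        print("collar",s.sum(),cx,cy,r,"z",np.median(q[:,2]),"tip",t.mean(0) if len(t) else None)
        out.append([cx/1e3,cy/1e3])
    return np.array(out)
def holes(n,x,y,w,h,z=.008):
    p,d,m,T=load(n);c=p[y:y+h,x:x+w]
    S=4;c=cv2.resize(c,None,fx=S,fy=S,interpolation=cv2.INTER_CUBIC)
    g=c.max(2);bw=(g<100).astype(np.uint8)
    cs,_=cv2.findContours(bw,cv2.RETR_CCOMP,cv2.CHAIN_APPROX_NONE);out=[]
    for k in cs:
        a=cv2.contourArea(k)
        if not 800<a<6000: continue
        (u,v),ax,an=cv2.fitEllipse(k);bx=cv2.boundingRect(k)
        uv=np.array([[(u+.5)/S-.5+x,(v+.5)/S-.5+y]]);W=onplane(uv,m,T,z)[0]
        K=k[:,0,:].astype(float);Kw=onplane(np.c_[(K[:,0]+.5)/S-.5+x,(K[:,1]+.5)/S-.5+y],m,T,z)
        print("hole",uv[0],"area",a,"ax",ax,"W",W[:2],"extent",np.ptp(Kw[:,:2],axis=0));out.append((uv[0],W[:2]))
    return out
E
python3 - <<'E'
from meas import *
for n,b in(("top0",(245,135,100,120)),("scene0",(215,160,120,110))):
    pts=stand(n,*b);print(n,"STAND",match(pts) if len(pts)==4 else len(pts))
H={}
for n,b in(("top0",(375,175,85,105)),("scene0",(95,195,95,80))):
    o=holes(n,*b);H[n]=o
    if len(o)==4: print(n,"SHELF",match(np.array([q[1] for q in o])))
    p,d,m,T=load(n);x,y,w,h=b;B=cloud(d,m,T)[y:y+h,x:x+w];q=B[(B[...,2]>.060)&(B[...,2]<.075)]
    r=cv2.minAreaRect((q[:,:2]*1000).astype(np.float32));print("bar",r,"mean",q.mean(0),len(q))
if all(len(v)==4 for v in H.values()):
    C=[load(n)[2:] for n in("top0","scene0")]
    for uv,W in H["top0"]:
        j=np.argmin([np.linalg.norm(W-k[1]) for k in H["scene0"]])
        print("tri",tri(uv,C[0],H["scene0"][j][0],C[1]))
E
```

```text
collar 292 669.4668579101562 -73.83811950683594 25.445484161376953 z 0.09770861645219919 tip [ 0.6678 -0.0742  0.1326]
collar 299 637.7434692382812 30.90677261352539 25.007001876831055 z 0.0974794443728606 tip [0.6357 0.0304 0.1329]
collar 311 519.6638793945312 -119.79088592529297 24.932754516601562 z 0.09754402319930744 tip [ 0.5192 -0.1192  0.1331]
collar 308 488.3843078613281 -14.399615287780762 24.635255813598633 z 0.09706290170554155 tip [ 0.4875 -0.015   0.1328]
top0 STAND (np.float64(0.0004730119306087799), np.float64(-163.12655913697014), array([ 0.5788, -0.0443]), array([[-0.0005, -0.0002],
       [ 0.    ,  0.0004],
       [ 0.0003, -0.0001],
       [ 0.0002, -0.0001]]))
collar 226 491.1860656738281 -13.965936660766602 25.880346298217773 z 0.09530632732674005 tip [ 0.4908 -0.0137  0.1314]
collar 253 522.4024047851562 -118.43192291259766 25.700714111328125 z 0.09558689790909125 tip [ 0.5234 -0.1183  0.1322]
collar 291 640.42431640625 32.49856185913086 26.15442657470703 z 0.09519157143532642 tip [0.6407 0.0313 0.1312]
collar 323 672.04345703125 -74.02835083007812 25.723506927
[... 686 characters left out ...]
7.559879302978516, 51.98250961303711) W [ 0.5695 -0.4099] extent [0.0346 0.0344]
top0 SHELF (np.float64(7.054414815382826e-05), np.float64(-177.51595700036688), array([ 0.4893, -0.3583]), array([[-0.    ,  0.0001],
       [-0.    , -0.    ],
       [ 0.0001,  0.0001],
       [-0.    , -0.0001]]))
bar ((489.667236328125, -358.3316650390625), (77.58648681640625, 14.710325241088867), 1.8949377536773682) mean [ 0.4894 -0.3574  0.0676] 186
hole [118.4457 260.2022] area 805.5 ax (22.01193618774414, 53.176063537597656) W [ 0.5749 -0.4109] extent [0.0226 0.0294]
bar ((493.2325744628906, -357.26513671875), (78.07673645019531, 13.728483200073242), 2.1643412113189697) mean [ 0.4973 -0.3571  0.0658] 118
```

```bash
cat > goto.py <<'E'
import sys;from h import *
from rig import bot
from scipy.spatial.transform import Rotation as Ro
s=bot.read_state();p,R=s["position"],s["tcp_rot"]
print("now",p,"yaw jaw",np.degrees(np.arctan2(R[1,2],R[0,2])),"j",s["joint_positions"],"t",s["time_s"],"F",s["force"],"op",s["opening"])
def rel(x,y,z,a):
    a=np.radians(a);Rt=np.array([[np.sin(a),0,np.cos(a)],[-np.cos(a),0,np.sin(a)],[0,-1,0]])
    print((x,y,z,np.degrees(a)),"->",(R.T@(np.array([x,y,z])-p)*1000).round(1),np.degrees(Ro.from_matrix(R.T@Rt).as_rotvec()).round(2))
for a in sys.argv[1:]: rel(*map(float,a.split(",")))
E
python3 goto.py .45,.1,.25,80 .491,-.358,.18,92.45
```

```text
now [0.2463 0.5737 0.2076] yaw jaw 66.748837486344 j [ 56.5225  30.2732  82.1493  -0.002   67.6897 -10.2255] t 0.1 F [-1.0548 -0.5173 -1.0886] op 0.9962688128086197
(0.45, 0.1, 0.25, np.float64(80.0)) -> [ 374.1  -41.9 -354.9] [  0.11 -13.25  -0.03]
(0.491, -0.358, 0.18, np.float64(92.45)) -> [ 592.6   28.9 -759.3] [  0.1  -25.7   -0.04]
```

Emit:
jog_arm(motion=[374,-42,-355,0,-13,0,374,-42,-355,0,-13,0,374,-42,-355,0,-13,0,374,-42,-355,0,-13,0,374,-42,-355,0,-13,0,374,-42,-355,0,-13,0,374,-42,-355,0,-13,0,374,-42,-355,0,-13,0,592,29,-759,0,-25.7,0,592,29,-759,0,-25.7,0,592,29,-759,0,-25.7,0,592,29,-759,0,-25.7,0,592,29,-759,0,-25.7,0,592,29,-759,0,-25.7,0,592,29,-759,0,-25.7,0,592,29,-759,0,-25.7,0,592,29,-759,0,-25.7,0,592,29,-759,0,-25.7,0,592,29,-759,0,-25.7,0,592,29,-759,0,-25.7,0], gripper=1)

```text
time_s: 2.6
position: [0.4911, -0.3554, 0.1799]
tcp_rot: [[0.999, -0.0, -0.044], [0.044, 0.0, 0.999], [0.0, -1.0, 0.0]]
force: [0.4, 0.4, 1.3]
opening: 0.998
```

```bash
python3 goto.py .491,-.358,.063,92.45
```

```text
now [ 0.4911 -0.3554  0.1799] yaw jaw 92.54757318843696 j [ -46.4412   30.6575   86.5517    0.0014   62.7922 -138.9894] t 2.6 F [0.3996 0.3784 1.2634] op 0.9981024821185701
(0.491, -0.358, 0.063, np.float64(92.45)) -> [ -0.3 116.9  -2.6] [-0.   0.1  0. ]
```

Emit:
jog_arm(motion=[0,40,-2.6,0,0,0,0,80,-2.6,0,0,0,0,105,-2.6,0,0,0,0,117,-2.6,0,0,0,0,117,-2.6,0,0,0,0,117,-2.6,0,0,0])

```text
time_s: 3.35
position: [0.4919, -0.36, 0.0637]
tcp_rot: [[0.999, 0.002, -0.043], [0.043, -0.002, 0.999], [0.002, -1.0, -0.002]]
force: [0.1, 0.1, 0.6]
opening: 1.0
```

```bash
python3 goto.py .491,-.358,.063,92.45; python3 - <<'E'
from rig import bot
import cv2
p,d=bot.capture("scene");cv2.imwrite("pics/s1.png",cv2.resize(p[170:300,70:260],None,fx=4,fy=4)[:,:,::-1])
E
```

```text
now [ 0.4919 -0.36    0.0637] yaw jaw 92.47208971649496 j [ -46.6864   39.8458   90.9737   -0.0013   49.0394 -139.1577] t 3.35 F [0.0696 0.1479 0.553 ] op 0.9997686346536654
(0.491, -0.358, 0.063, np.float64(92.45)) -> [-0.8  0.7  2. ] [0.11 0.02 0.09]
```

View pics/s1.png

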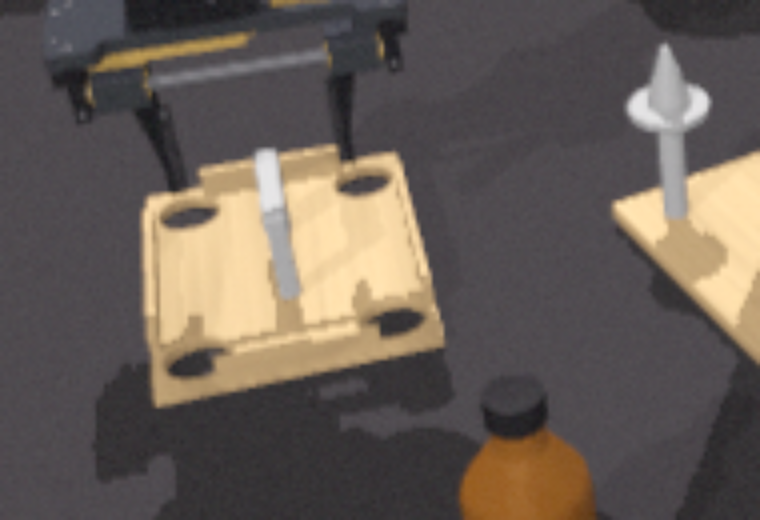

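The jaws seem to end at the shelf's far rail: crop (175,185) and (345,155). I'll check this by projecting the expected fingertips.

```bash
python3 - <<'E'
from h import *
from rig import bot
s=bot.read_state();p,R=s["position"],s["tcp_rot"]
for n in("scene","top"):
    c=bot.get_calibration(n);m,T=c["mtx"],c["pose"]
    def pr(X):
        q=T[:3,:3].T@(np.array(X)-T[:3,3]);return m[0,2]+m[0,0]*q[0]/-q[2],m[1,2]-m[1,1]*q[1]/-q[2]
    for l in([0,22,43.5],[0,22,-43.5],[0,0,0],[0,-48,0]):
        print(n,l,np.round(pr(p+R@np.array(l)/1000),1))
    for X in([.449,-.36,.067],[.529,-.357,.067]): print("bar",np.round(pr(X),1))
img,d=bot.capture("scene");P=cloud(d,*[bot.get_calibration("scene")[k] for k in("mtx","pose")])
for (u,v) in((112,214),(113,208),(156,206),(155,200),(138,212),(141,225)): print(u,v,P[v,u])
img,d=bot.capture("top");cv2.imwrite("pics/t1.png",cv2.resize(img[150:300,330:500],None,fx=4,fy=4)[:,:,::-1])
E
```

```text
scene [0, 22, 43.5] [156.2 221.1]
scene [0, 22, -43.5] [119. 228.]
scene [0, 0, 0] [136.1 216.9]
scene [0, -48, 0] [132.3 199.7]
bar [135.5 206.7]
bar [137.6 224. ]
top [0, 22, 43.5] [402.9 225.6]
top [0, 22, -43.5] [436.  224.3]
top [0, 0, 0] [422.3 224.2]
top [0, -48, 0] [428.7 222.4]
bar [423.3 240.8]
bar [420.9 209.7]
112 214 [ 0.5079 -0.4089  0.0917]
113 208 [ 0.5054 -0.4039  0.1056]
156 206 [ 0.5054 -0.3099  0.0932]
155 200 [ 0.498  -0.3098  0.1055]
138 212 [ 0.4764 -0.3547  0.0672]
141 225 [ 0.5283 -0.3502  0.0622]
```

View pics/t1.png

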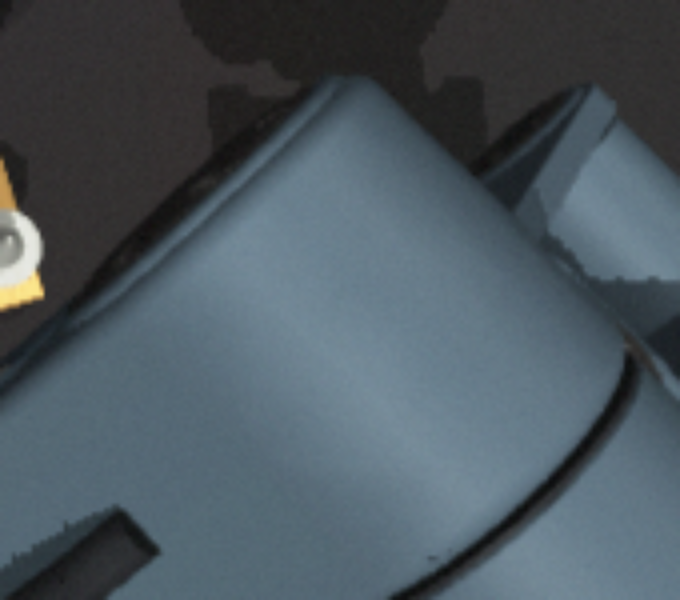

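```bash
python3 - <<'E'
from h import *
from rig import bot
print(bot.read_state()["position"],bot.read_state()["time_s"])
c=bot.get_calibration("scene");img,d=bot.capture("scene");m,T=c["mtx"],c["pose"];np.savez("scene1.npz",p=img,d=d,m=m,T=T)
P=cloud(d,m,T)
for v in range(198,236,2):
    r=[]
    for u in range(104,124):
        r.append("%3d/%2d"%(P[v,u,2]*1000,img[v,u].max()/10))
    print(v,*r)
print("right")
for v in range(198,226,2): print(v,*["%3d/%2d"%(P[v,u,2]*1000,img[v,u].max()/10) for u in range(148,164)])
E
```

```text
[ 0.4917 -0.36    0.0637] 3.5
198 135/ 3 133/ 3 135/ 3 134/ 3 135/ 2 133/ 4 126/ 8 126/ 7 123/ 6   2/ 8   0/ 7   0/ 8  -1/ 8   0/ 8   0/ 8  -1/ 8   0/ 8  -2/ 8   0/ 8   0/ 7Traceback (most recent call last):
  File "<stdin>", line 9, in <module>
ValueError: cannot convert float NaN to integer
```

```bash
python3 - <<'E'
from h import *
img,d,m,T=load("scene1");P=np.nan_to_num(cloud(d,m,T),nan=9.999)
for v in range(198,236,2): print(v,*["%3d/%2d"%(P[v,u,2]*1000,img[v,u].max()/10) for u in range(106,126)])
print("right")
for v in range(198,226,2): print(v,*["%3d/%2d"%(P[v,u,2]*1000,img[v,u].max()/10) for u in range(148,164)])
E
```

```text
198 135/ 3 134/ 3 135/ 2 133/ 4 126/ 8 126/ 7 123/ 6   2/ 8   0/ 7   0/ 8  -1/ 8   0/ 8   0/ 8  -1/ 8   0/ 8  -2/ 8   0/ 8   0/ 7   0/ 7   0/ 8
200 131/ 3 129/ 3 128/ 2 127/ 3 126/ 5 126/ 4 123/ 4   0/ 6   1/ 7   0/ 8   0/ 8   0/ 7 9999/ 8   1/ 8   0/ 7   0/ 7   0/ 8   0/ 8   0/ 7   0/ 8
202 123/ 4 123/ 3 123/ 3 120/ 3 120/ 4 120/ 5 121/ 5   0/ 6  -1/ 8   0/ 7   0/ 8   0/ 7   0/ 7   0/ 8   0/ 8  -1/ 7   0/ 8   0/ 8  -1/ 7  -2/ 7
204   0/ 7 118/ 4 119/ 3 115/ 3 120/ 3 118/ 5 115/ 5 115/ 5  -1/ 7   1/ 7   0/ 8   0/ 8   0/ 7   0/ 8   2/ 8   0/ 7   0/ 8   0/ 7   1/ 7   1/ 8
206  -1/ 8   0/ 7 114/ 4 113/ 3 112/ 3 111/ 4 110/ 5 109/ 5 102/ 5   0/ 8   0/ 8   1/ 7   1/ 8   1/ 7   0/ 8  -2/ 8  -1/ 8   0/ 7   0/ 7   0/ 7
208   0/ 7   1/ 7   0/ 7 108/ 4 107/ 3 107/ 4 106/ 5 104/ 5 102/ 4   0/ 6   0/ 8   1/ 7   3/ 7   0/ 8   0/ 8  -1/ 8   0/ 8   1/ 8   1/ 8  -1/ 8
210  -1/ 8   0/ 7   0/ 7  -1/ 7 101/ 4 101/ 3 100/ 4  99/ 5  99/ 5  90/ 5   0/ 8   0/ 7   0/ 8  -1/ 8   0/ 7   0/ 8   0/ 8   0/ 8   0/ 8   0/ 9
212   0/ 7   0/ 8   0/ 8  -1/ 8   0/ 7  97/ 4  96/ 4  93/ 5  93/ 5  93/ 5   1/ 7   0/ 8   0
[... 2568 characters left out ...]
/17
214   5/22   7/22   8/22   7/22   6/22   7/23   7/18   6/15   4/15   1/15   0/14   2/10   0/10  -1/ 7   0/ 6   0/ 7
216   7/25   7/24   9/24   7/24   7/24   5/20   4/13  -1/ 8   0/ 6   0/ 7   0/ 7   1/ 7   0/ 7   0/ 7   0/ 7  -2/ 7
218   9/24   9/24   7/24   7/24   6/24   6/24   6/21  -1/18   2/15   1/12  -1/ 9   0/10   0/13  -1/14   0/17  -2/19
220   6/24  10/24   7/24   8/24   6/24   7/24   6/24   8/24   7/24   7/24   8/24   8/24   6/23   7/24   8/24   9/24
222   9/24   8/24   9/24   7/24   6/25   7/25   7/25   8/24   9/24   9/24 9999/24   6/24   6/23  11/24   6/24   7/24
224   6/24   9/25   6/25  10/25   8/25   7/25   5/25   8/24  10/24   8/24   9/24   6/24   7/23   8/23   7/24   8/24
```

```bash
python3 - <<'E'
from h import *
for n,b,hz in(("scene1",(70,140,110,80),.05),("scene0",(395,0,85,100),.12)):
    img,d,m,T=load(n);P=np.nan_to_num(cloud(d,m,T),nan=0)
    x,y,w,h=b;B=P[y:y+h,x:x+w]
    mk=(B[...,2]>hz)&(img[y:y+h,x:x+w].max(2)<250)
    for v in range(0,h,4):
        r=mk[v]; 
        if r.any(): q=B[v][r];u=np.where(r)[0]+x; print(n,y+v,u.min(),u.max(),r.sum(),"x",q[:,0].min(),q[:,0].max(),"y",q[:,1].min(),q[:,1].max(),"z",q[:,2].min(),q[:,2].max())
img,d,m,T=load("scene0");cv2.imwrite("pics/g0.png",cv2.resize(img[0:110,380:490],None,fx=5,fy=5)[:,:,::-1])
img,d,m,T=load("scene1");cv2.imwrite("pics/g1.png",cv2.resize(img[120:240,60:190],None,fx=5,fy=5)[:,:,::-1])
E
```

```text
scene1 140 103 138 36 x 0.49030957868373914 0.5307512219075573 y -0.38925111762135867 -0.3214058644386317 z 0.2564437178295977 0.27761352977220105
scene1 144 97 138 42 x 0.46596588574491893 0.5267351484989459 y -0.408441964878426 -0.3227294268980841 z 0.24690996731426412 0.2677797349620956
scene1 148 97 135 39 x 0.48622110764317694 0.5307760547521254 y -0.4078640039441155 -0.32977987882857657 z 0.24632550611829734 0.25874567089931555
scene1 152 97 130 34 x 0.5105708145044799 0.5318297411145293 y -0.40643052857663686 -0.3405368659706324 z 0.24622189624516705 0.25191836911839605
scene1 156 97 131 35 x 0.5125503705664348 0.5334628090442753 y -0.4056390975027656 -0.3412099526755716 z 0.2305796230498084 0.248088763368228
scene1 160 98 168 48 x 0.45947361579294976 0.5338036364877291 y -0.4057820131067833 -0.26528086597967704 z 0.1888407739883925 0.23982462343096295
scene1 164 99 169 71 x 0.463844235458019 0.51988991285558 y -0.4077575888636923 -0.26488455148999424 z 0.18542675181427964 0.22374233410241984
scene1 168 92 170 73 x 0.45898982233571706 0.5207003595824095 y -0.4323242463769539 -
[... 4542 characters left out ...]
x 0.028198748622767722 0.28215470524316566 y 0.5200330936505626 0.9502543718665057 z 0.16610550615474873 0.2599580088332556
scene0 80 413 477 17 x 0.025359231362615198 0.2794777489867182 y 0.5224018574285483 0.9455795505840221 z 0.15050689907063525 0.24711462759961472
scene0 84 413 476 16 x 0.003519160419421352 0.2763579629267727 y 0.5205884290488769 0.9411468308328506 z 0.12931613369566397 0.23362474841663322
scene0 88 444 479 23 x 0.0359042284960136 0.27939507071481584 y 0.612860974219753 0.9407934486210925 z 0.12725602848235917 0.22215325367980437
scene0 92 464 479 16 x 0.06728677768251634 0.10293241147685639 y 0.8681387722958136 0.9061614023528954 z 0.12270263857033092 0.1296136042031209
```

View pics/g0.png

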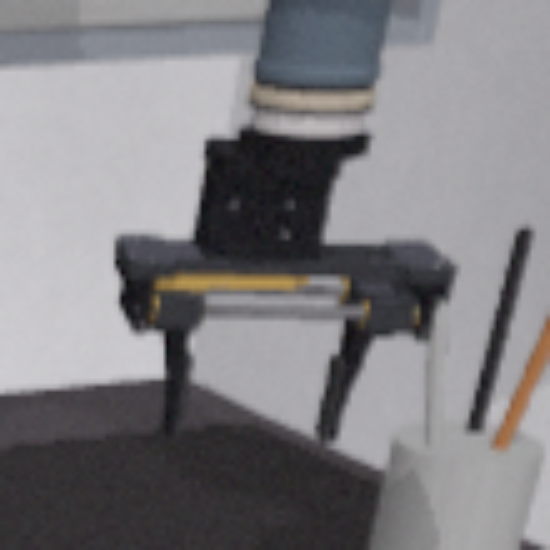

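View pics/g1.png

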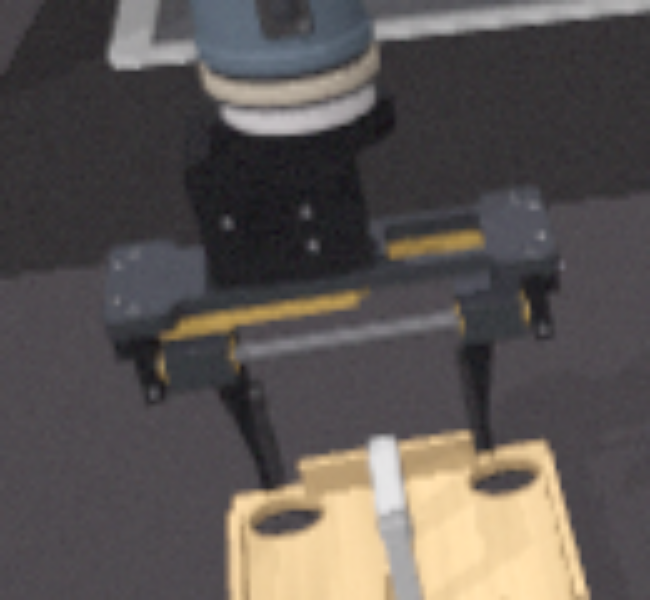

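The camera puts the fingertips at z≈77 mm, against 42 mm from the state, and the start view shows the same ~35 mm gap. Closing the jaws here is harmless and settles which is right.

Emit:
jog_arm(motion=[0,0,0,0,0,0,0,0,0,0,0,0,0,0,0,0,0,0,0,0,0,0,0,0,0,0,0,0,0,0,0,0,0,0,0,0], gripper=0)

```text
time_s: 4.3
position: [0.4911, -0.3594, 0.0624]
tcp_rot: [[0.999, -0.0, -0.043], [0.043, 0.0, 0.999], [-0.0, -1.0, 0.0]]
force: [-0.5, -0.2, -0.3]
opening: 0.406
```

```bash
python3 goto.py; python3 - <<'E'
from h import *
from rig import bot
c=bot.get_calibration("scene");img,d=bot.capture("scene");np.savez("scene2.npz",p=img,d=d,m=c["mtx"],T=c["pose"])
cv2.imwrite("pics/g2.png",cv2.resize(img[140:280,60:210],None,fx=4,fy=4)[:,:,::-1])
E
```

```text
now [ 0.4911 -0.3594  0.0624] yaw jaw 92.4528055347598 j [ -46.7071   39.9445   91.0395   -0.0007   49.0181 -139.1594] t 4.3 F [-0.5045 -0.2067 -0.2825] op 0.40606717565307987
```

View pics/g2.png

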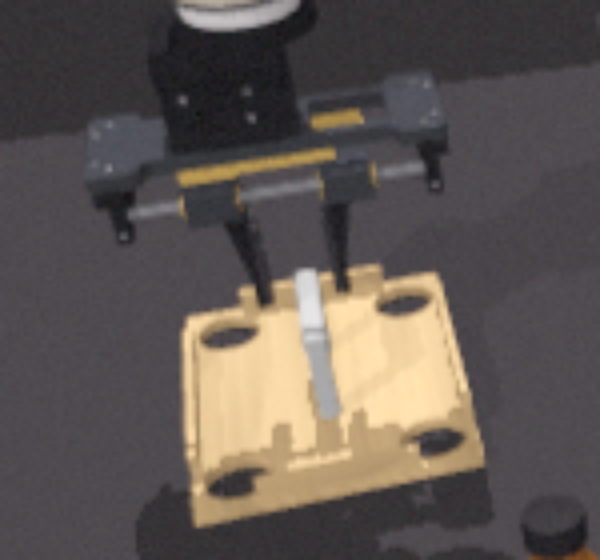

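Emit:
jog_arm(motion=[0,0,0,0,0,0,0,0,0,0,0,0,0,0,0,0,0,0,0,0,0,0,0,0,0,0,0,0,0,0])

```text
time_s: 4.97
position: [0.4911, -0.3594, 0.0624]
tcp_rot: [[0.999, -0.0, -0.043], [0.043, 0.0, 0.999], [-0.0, -1.0, 0.0]]
force: [-0.1, 0.6, 0.6]
opening: 0.003
```

```bash
python3 goto.py; python3 - <<'E'
from h import *
from rig import bot
c=bot.get_calibration("scene");img,d=bot.capture("scene");np.savez("scene2.npz",p=img,d=d,m=c["mtx"],T=c["pose"])
cv2.imwrite("pics/g3.png",cv2.resize(img[140:280,60:210],None,fx=4,fy=4)[:,:,::-1])
E
```

```text
now [ 0.4911 -0.3594  0.0624] yaw jaw 92.44896551857988 j [ -46.7074   39.9403   91.0432    0.0015   49.0186 -139.1574] t 4.975 F [-0.1301  0.6313  0.5858] op 0.0030205172009896324
```

View pics/g3.png

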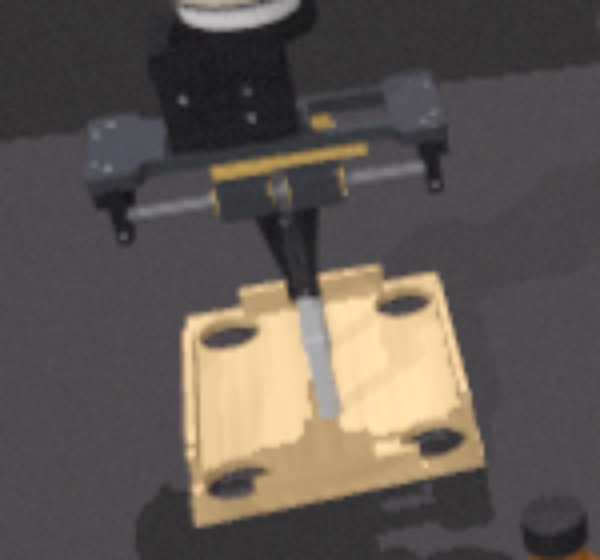

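The jaws shut fully (opening 0.003), with the tips visibly above the bar at crop (303,297). So the tool really ends about 35 mm higher than the state suggests, and I'll follow the cameras: open, then go 35 mm lower.

Emit:
jog_arm(motion=[0,0,0,0,0,0,0,0,0,0,0,0,0,0,0,0,0,0,0,0,0,0,0,0,0,0,0,0,0,0,-2,0,1,0,0,0,-4,0,1,0,0,0,-4,10,1,0,0,0,-4,20,1,0,0,0,-4,30,1,0,0,0,-4,35,1,0,0,0,-4,35,1,0,0,0], gripper=0.8)

```text
time_s: 6.52
position: [0.4868, -0.3583, 0.0267]
tcp_rot: [[0.999, -0.001, -0.043], [0.043, 0.001, 0.999], [-0.001, -1.0, 0.001]]
force: [-0.3, -0.2, 0.3]
opening: 0.798
```

```bash
python3 goto.py; python3 - <<'E'
from h import *
from rig import bot
c=bot.get_calibration("scene");img,d=bot.capture("scene");np.savez("scene3.npz",p=img,d=d,m=c["mtx"],T=c["pose"])
cv2.imwrite("pics/g4.png",cv2.resize(img[140:280,60:210],None,fx=4,fy=4)[:,:,::-1])
P=np.nan_to_num(cloud(d,c["mtx"],c["pose"]))
B=P[195:250,95:175];dk=(img[195:250,95:175].max(2)<70)&(B[...,2]>.03)
v,u=np.where(dk)
for side in(u+95<137,u+95>=137):
    if side.any():
        i=np.argsort(v[side])[-4:];print(u[side][i]+95,v[side][i]+195,B[v[side][i],u[side][i]])
E
```

```text
now [ 0.4868 -0.3583  0.0267] yaw jaw 92.44846684460204 j [ -46.935    42.8913   92.4173    0.0006   44.7642 -139.384 ] t 6.525 F [-0.3372 -0.2216  0.3074] op 0.7978637819733542
[121 122 121 122] [227 227 228 228] [[ 0.5019 -0.3976  0.0489]
 [ 0.5005 -0.3956  0.0475]
 [ 0.5023 -0.3981  0.0463]
 [ 0.5022 -0.3959  0.0458]]
[155 156 155 156] [220 220 221 221] [[ 0.4946 -0.3187  0.0482]
 [ 0.5002 -0.3162  0.0513]
 [ 0.4974 -0.319   0.0471]
 [ 0.4965 -0.3168  0.0461]]
```

View pics/g4.png

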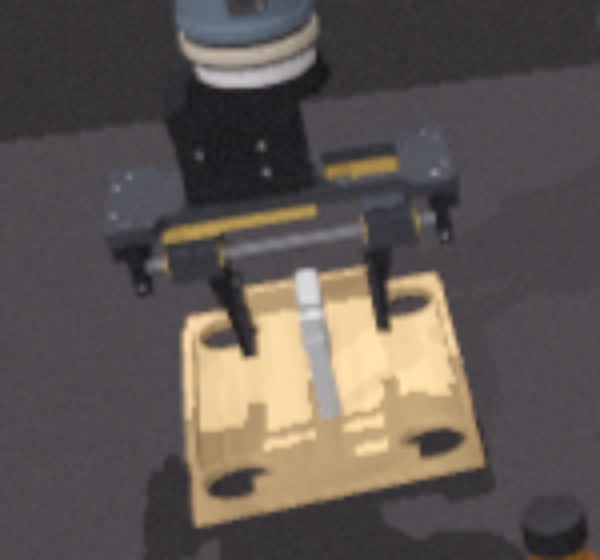

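Tips now sit at z≈44 mm on either side of the bar, at crop (248,352) and (383,325). Closing.

Emit:
jog_arm(motion=[0,2,0,0,0,0,0,2,0,0,0,0,0,2,0,0,0,0,0,2,0,0,0,0,0,2,0,0,0,0,0,2,0,0,0,0,0,2,0,0,0,0,0,2,0,0,0,0,0,2,0,0,0,0,0,2,0,0,0,0,0,2,0,0,0,0], gripper=0)

```text
time_s: 7.95
position: [0.487, -0.3586, 0.0255]
tcp_rot: [[0.999, 0.0, -0.043], [0.043, -0.0, 0.999], [-0.0, -1.0, -0.0]]
force: [0.1, -0.3, 0.3]
opening: 0.153
```

Emit:
jog_arm(motion=[0,-15,0,0,0,0,0,-45,0,0,0,0,0,-85,0,0,0,0,0,-130,0,0,0,0,0,-170,0,0,0,0,0,-190,0,0,0,0,0,-190,0,0,0,0])

```text
time_s: 8.82
position: [0.4876, -0.359, 0.2175]
tcp_rot: [[0.999, 0.003, -0.043], [0.043, -0.003, 0.999], [0.003, -1.0, -0.003]]
force: [0.2, -0.0, -5.0]
opening: 0.159
```

```bash
python3 goto.py .5765,-.0457,.215,106.85; python3 - <<'E'
from rig import bot
import cv2
img,d=bot.capture("scene");cv2.imwrite("pics/g5.png",img[:,:,::-1])
E
```

```text
now [ 0.4876 -0.359   0.2175] yaw jaw 92.45174091606755 j [ -46.9291   28.0426   84.6079    0.0053   67.1326 -139.3831] t 8.825 F [ 0.1534 -0.0229 -4.99  ] op 0.15854283890177628
(0.5765, -0.0457, 0.215, np.float64(106.85)) -> [102.3   1.8 309.2] [  0.18 -14.4    0.12]
```

View pics/g5.png

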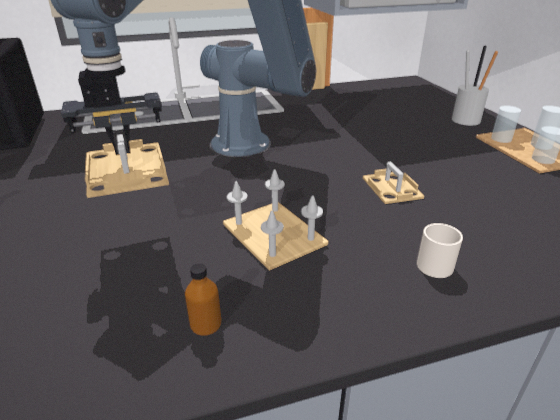

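The shelf is held level and well clear at (125,165), and the force shows about 5 N of weight. Now move over the stand.

Emit:
jog_arm(motion=[10,0,31,0,-1.5,0,26,0,77,0,-3.6,0,43,0,131,0,-6,0,61,1,185,0,-8.6,0,78,1,235,0,-11,0,92,1,278,0,-13,0,100,1,303,0,-14.2,0,102,1,309,0,-14.4,0,102,1,309,0,-14.4,0,102,1,309,0,-14.4,0,102,1,309,0,-14.4,0])

```text
time_s: 10.25
position: [0.5755, -0.0467, 0.2143]
tcp_rot: [[0.958, -0.0, -0.288], [0.288, -0.0, 0.958], [-0.0, -1.0, -0.0]]
force: [0.0, 0.5, -5.1]
opening: 0.155
```

```bash
python3 goto.py .5765,-.0457,.215,106.85; python3 - <<'E'
from h import *
from rig import bot
for n in("scene","top"):
    c=bot.get_calibration(n);img,d=bot.capture(n);np.savez(n+"4.npz",p=img,d=d,m=c["mtx"],T=c["pose"])
    x,y,w,h={"scene":(190,90,170,190),"top":(215,100,180,180)}[n]
    cv2.imwrite(f"pics/{n}4.png",cv2.resize(img[y:y+h,x:x+w],None,fx=3,fy=3)[:,:,::-1])
E
```

```text
now [ 0.5755 -0.0467  0.2143] yaw jaw 106.74771317005971 j [ -15.7144   26.1593   88.6816   -0.0158   65.1738 -122.4555] t 10.25 F [ 0.0373  0.4659 -5.0674] op 0.15510906673558805
(0.5765, -0.0457, 0.215, np.float64(106.85)) -> [ 1.2 -0.7  0.7] [ 0.   -0.1  -0.02]
```

View pics/scene4.png

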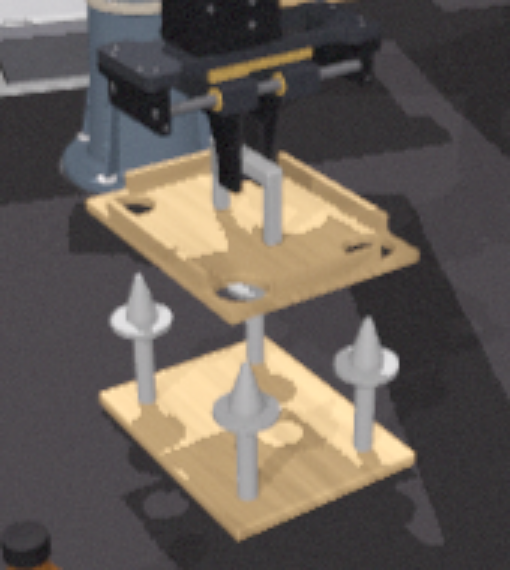

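View pics/top4.png

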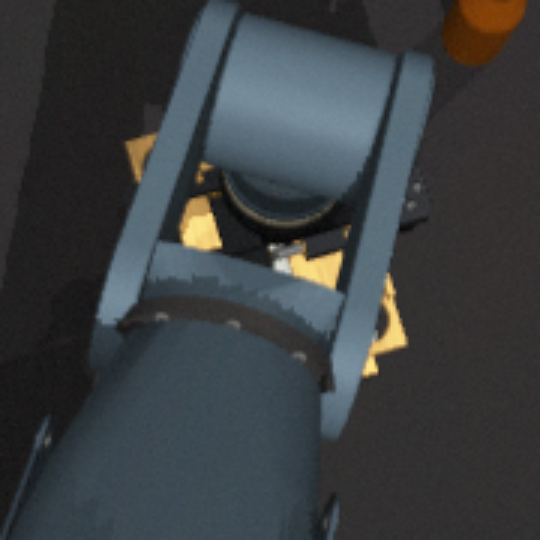

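```bash
cat > board.py <<'E'
import sys;from h import *
def go(n,x,y,w,h,zlo,zhi,poly=None):
    img,d,m,T=load(n);P=np.nan_to_num(cloud(d,m,T))[y:y+h,x:x+w];c=img[y:y+h,x:x+w]
    hsv=cv2.cvtColor(c,cv2.COLOR_RGB2HSV)
    wood=(hsv[...,1]>60)&(hsv[...,0]<30)&(hsv[...,2]>80)
    s=wood&(P[...,2]>zlo)&(P[...,2]<zhi)
    q=P[s];print(n,"n",len(q),"z pct",np.percentile(q[:,2],[1,5,25,50,75,95,99]))
    zm=np.median(q[:,2]);
    f=q[abs(q[:,2]-zm)<.006];A=np.c_[f[:,:2]-f[:,:2].mean(0),np.ones(len(f))];k=np.linalg.lstsq(A,f[:,2],rcond=None)[0];print("plane slope mm/100mm",k[:2]*100,"z",k[2])
    r=cv2.minAreaRect((q[:,:2]*1000).astype(np.float32));print("rect",r);print(cv2.boxPoints(r))
    k=q[:,2]
    return s,q
if __name__=="__main__":
    s,q=go("scene4",190,90,170,190,.165,.225)
    cv2.imwrite("pics/mask4.png",cv2.resize(s.astype(np.uint8)*255,None,fx=3,fy=3))
    go("scene4",190,150,170,190,.008,.024)
E
python3 board.py
```

```text
scene4 n 3247 z pct [0.1888 0.1912 0.1957 0.1966 0.1991 0.21   0.2112]
plane slope mm/100mm [-0.5794  0.0442] z 0.19638856793108986
rect ((579.6608276367188, -46.32533264160156), (215.97120666503906, 162.64051818847656), 17.602336883544922)
[[ 452.1393   -1.4684]
 [ 501.3233 -156.4938]
 [ 707.1824  -91.1823]
 [ 657.9984   63.8432]]
scene4 n 3287 z pct [0.0087 0.0116 0.0145 0.0154 0.0162 0.0176 0.0218]
plane slope mm/100mm [-0.0945 -0.0116] z 0.015261194160996664
rect ((510.725341796875, -32.93751525878906), (283.22222900390625, 778.7618408203125), 72.51181030273438)
[[  96.7866  -50.9906]
 [ 839.5532 -285.0157]
 [ 924.6641  -14.8844]
 [ 181.8975  219.1407]]
```

View pics/mask4.png

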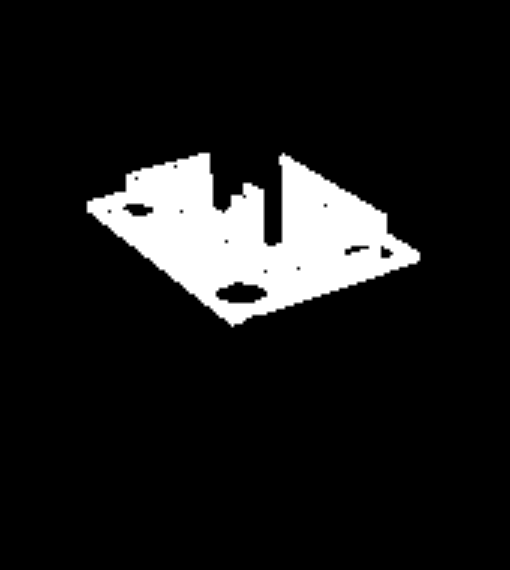

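```bash
cat > edge.py <<'E'
from h import *
from board import go
def edges(n,x,y,w,h,zlo,zhi,zu,C,yaw):
    s,q=go(n,x,y,w,h,zlo,zhi)
    s=s.astype(np.uint8);k,l,st,_=cv2.connectedComponentsWithStats(s);s=l==1+np.argmax(st[1:,4])
    img,d,m,T=load(n);C=np.array(C)
    us=np.where(s.any(0))[0];vs=np.array([np.where(s[:,u])[0].max()+.5 for u in us])
    W=onplane(np.c_[us+x,vs+y],m,T,zu)[:,:2]
    i=np.argmax(vs)
    for nm,seg in(("L",W[4:i-4]),("R",W[i+4:-4])):
        vx,vy,x0,y0=cv2.fitLine(seg.astype(np.float32),cv2.DIST_HUBER,0,1e-4,1e-4).ravel()
        a=np.degrees(np.arctan2(vy,vx));nn=np.array([-vy,vx]);dist=nn@(C-[x0,y0])
        if dist<0: nn=-nn
        print(nm,"ang",a%180,"inward normal",nn,"dist from edge to stand centre mm",abs(dist)*1000,"resid",np.std((seg-[x0,y0])@nn)*1000)
if __name__=="__main__":
    edges("scene4",190,90,170,190,.165,.225,.1883,(.5815,-.0435),16.8)
E
python3 edge.py
```

```text
scene4 n 3247 z pct [0.1888 0.1912 0.1957 0.1966 0.1991 0.21   0.2112]
plane slope mm/100mm [-0.5794  0.0442] z 0.19638856793108986
rect ((579.6608276367188, -46.32533264160156), (215.97120666503906, 162.64051818847656), 17.602336883544922)
[[ 452.1393   -1.4684]
 [ 501.3233 -156.4938]
 [ 707.1824  -91.1823]
 [ 657.9984   63.8432]]
L ang 16.554714 inward normal [-0.2849  0.9585] dist from edge to stand centre mm 80.6062568310407 resid 0.6666616747079768
R ang 105.84427 inward normal [-0.962 -0.273] dist from edge to stand centre mm 102.35782386280128 resid 1.1194072349107513
```

Emit:
jog_arm(motion=[2.4,0,0.9,0,0,0,2.4,10,0.9,0,0,0,2.4,25,0.9,0,0,0,2.4,40,0.9,0,0,0,2.4,52,0.9,0,0,0,2.4,58,0.9,0,0,0,2.4,58,0.9,0,0,0,2.4,58,0.9,0,0,0])

```text
time_s: 11.35
position: [0.5783, -0.0441, 0.1569]
tcp_rot: [[0.957, 0.001, -0.29], [0.29, -0.0, 0.957], [0.001, -1.0, -0.001]]
force: [0.3, -0.1, -5.2]
opening: 0.154
```

```bash
python3 goto.py; python3 - <<'E'
from h import *
from rig import bot
for n in("scene",):
    c=bot.get_calibration(n);img,d=bot.capture(n);np.savez(n+"5.npz",p=img,d=d,m=c["mtx"],T=c["pose"])
    x,y,w,h=(190,110,170,170)
    cv2.imwrite(f"pics/{n}5.png",cv2.resize(img[y:y+h,x:x+w],None,fx=3.5,fy=3.5)[:,:,::-1])
from edge import edges
s=bot.read_state();zu=s["position"][2]-.0255
edges("scene5",190,130,170,150,zu-.02,zu+.035,zu,(.5815,-.0435),16.8)
E
```

```text
now [ 0.5783 -0.0441  0.1569] yaw jaw 106.85187647471294 j [ -15.3919   30.4148   91.6851   -0.0012   57.8302 -122.2431] t 11.35 F [ 0.2543 -0.0868 -5.198 ] op 0.15420336469159096
scene5 n 3216 z pct [0.1311 0.134  0.1383 0.1392 0.1413 0.1526 0.1539]
plane slope mm/100mm [-0.5264  0.129 ] z 0.13903745771870085
rect ((634.261474609375, -135.97828674316406), (237.71641540527344, 401.39471435546875), 28.72517204284668)
[[ 433.5736  -17.104 ]
 [ 626.4874 -369.1012]
 [ 834.9493 -254.8526]
 [ 642.0355   97.1446]]
L ang 16.379324 inward normal [-0.282   0.9594] dist from edge to stand centre mm 79.30340206544696 resid 0.7668687918829151
R ang 106.75322 inward normal [-0.9576 -0.2882] dist from edge to stand centre mm 105.98510489762724 resid 1.2053784113206152
```

View pics/scene5.png

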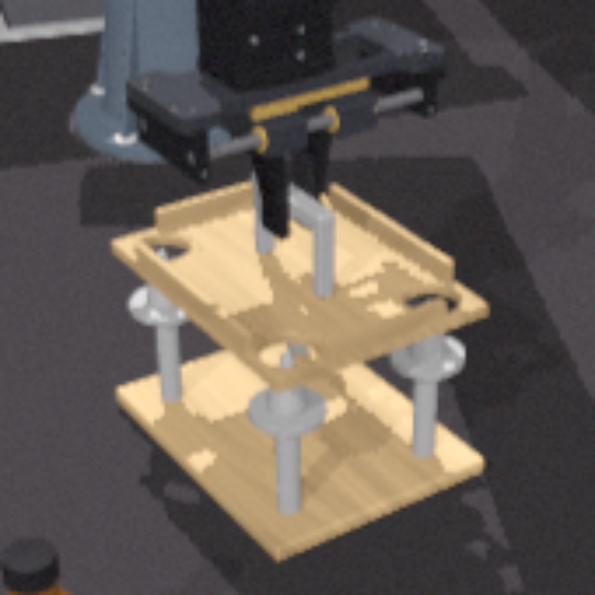

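Posts are entering the holes (front tip centred in its hole at crop (290,352)), and the edges are within 1 mm. Continuing down gently.

Emit:
jog_arm(motion=[0,6,0,0,0,0,0,14,0,0,0,0,0,22,0,0,0,0,0,28,0,0,0,0,0,31,0,0,0,0,0,33,0,0,0,0,0,33,0,0,0,0])

```text
time_s: 12.28
position: [0.5778, -0.044, 0.1234]
tcp_rot: [[0.957, -0.0, -0.29], [0.29, -0.0, 0.957], [-0.0, -1.0, -0.0]]
force: [0.6, -0.2, -4.8]
opening: 0.155
```

```bash
python3 goto.py
```

```text
now [ 0.5778 -0.044   0.1234] yaw jaw 106.84796110879152 j [ -15.3946   33.0674   93.2647   -0.0009   53.6681 -122.242 ] t 12.275 F [ 0.6051 -0.2482 -4.7602] op 0.15543975755677128
```

Emit:
jog_arm(motion=[0,1,0,0,0,0,0,1.5,0,0,0,0,0,2,0,0,0,0,0,2,0,0,0,0])

```text
time_s: 12.78
position: [0.5779, -0.044, 0.1216]
tcp_rot: [[0.957, 0.0, -0.29], [0.29, -0.0, 0.957], [0.0, -1.0, -0.0]]
force: [1.2, -0.2, -4.1]
opening: 0.157
```

```bash
python3 goto.py; python3 - <<'E'
from h import *
from rig import bot
n="scene"
c=bot.get_calibration(n);img,d=bot.capture(n);np.savez(n+"6.npz",p=img,d=d,m=c["mtx"],T=c["pose"])
x,y,w,h=(190,110,170,170)
cv2.imwrite(f"pics/{n}6.png",cv2.resize(img[y:y+h,x:x+w],None,fx=3.5,fy=3.5)[:,:,::-1])
E
```

```text
now [ 0.5779 -0.044   0.1216] yaw jaw 106.8471915745322 j [ -15.3959   33.2179   93.3484   -0.0003   53.4219 -122.2429] t 12.775 F [ 1.2274 -0.1618 -4.1082] op 0.15710706742182187
```

View pics/scene6.png

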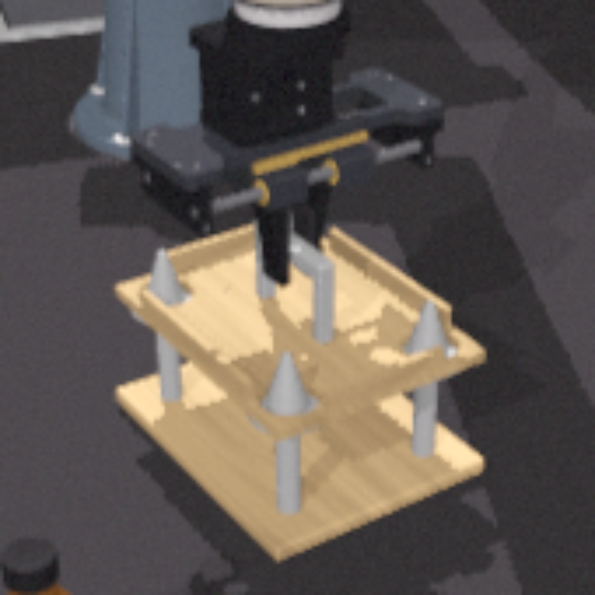

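Three tips are through their holes, and the weight is starting to transfer (-5.1 to -4.1 N). A little more.

Emit:
jog_arm(motion=[0,0.4,0,0,0,0,0,0.8,0,0,0,0,0,0.8,0,0,0,0])

```text
time_s: 13.2
position: [0.5779, -0.044, 0.1214]
tcp_rot: [[0.957, 0.001, -0.29], [0.29, -0.0, 0.957], [0.0, -1.0, -0.0]]
force: [-3.1, 0.3, 4.3]
opening: 0.153
```

It's resting on the collars, pressing about 9 N. Release, then retreat straight up.

Emit:
jog_arm(motion=[0,0,0,0,0,0,0,0,0,0,0,0,0,0,0,0,0,0,0,0,0,0,0,0,0,0,0,0,0,0,0,0,0,0,0,0,0,0,0,0,0,0], gripper=0.6)

```text
time_s: 14.08
position: [0.5778, -0.0439, 0.1206]
tcp_rot: [[0.957, 0.0, -0.29], [0.29, 0.0, 0.957], [0.0, -1.0, -0.0]]
force: [-0.8, 0.6, 0.5]
opening: 0.6
```

Emit:
jog_arm(motion=[0,-8,0,0,0,0,0,-25,0,0,0,0,0,-60,0,0,0,0,0,-105,0,0,0,0,0,-140,0,0,0,0,0,-150,0,0,0,0,0,-150,0,0,0,0])

```text
time_s: 14.95
position: [0.5778, -0.0439, 0.2713]
tcp_rot: [[0.957, 0.001, -0.29], [0.29, -0.0, 0.957], [0.001, -1.0, -0.001]]
force: [0.5, -0.9, -0.7]
opening: 0.598
```

```bash
python3 goto.py .40,.30,.27,106.85
```

```text
now [ 0.5778 -0.0439  0.2713] yaw jaw 106.85020987591562 j [ -15.3926   22.8338   84.4443   -0.0011   72.6481 -122.2424] t 14.95 F [ 0.5427 -0.9117 -0.6752] op 0.598463882415013
(0.4, 0.3, 0.27, np.float64(106.85)) -> [-70.5   0.9 380.7] [0.04 0.   0.06]
```

Move the arm aside so the top camera can see.

Emit:
jog_arm(motion=[-10,0,40,0,0,0,-20,0,90,0,0,0,-30,0,150,0,0,0,-40,0,205,0,0,0,-50,0,260,0,0,0,-60,0,310,0,0,0,-70,0,350,0,0,0,-70,0,375,0,0,0,-70,0,380,0,0,0,-70,0,380,0,0,0,-70,0,380,0,0,0])

```text
time_s: 16.32
position: [0.4009, 0.2984, 0.2701]
tcp_rot: [[0.957, -0.001, -0.289], [0.289, -0.001, 0.957], [-0.001, -1.0, -0.001]]
force: [0.5, 0.5, 0.0]
opening: 0.597
```

```bash
python3 goto.py; python3 - <<'E'
from h import *
from rig import bot
I=[]
for n in("scene","top"):
    c=bot.get_calibration(n);img,d=bot.capture(n);np.savez(n+"7.npz",p=img,d=d,m=c["mtx"],T=c["pose"])
    x,y,w,h={"scene":(200,140,150,150),"top":(230,120,150,150)}[n]
    I.append(cv2.resize(img[y:y+h,x:x+w],(400,400))[:,:,::-1])
cv2.imwrite("pics/f7.png",np.hstack(I))
cv2.imwrite("pics/t7.png",img[:,:,::-1])
from board import go
go("top7",230,120,150,150,.085,.13);go("scene7",200,140,150,150,.085,.13)
from edge import edges
edges("scene7",200,140,150,150,.085,.13,.096,(.5815,-.0435),16.8)
E
```

```text
now [0.4009 0.2984 0.2701] yaw jaw 106.77539414110119 j [ 23.8449  16.2511  95.1219  -0.0252  68.6925 -82.9213] t 16.325 F [0.4607 0.502  0.0395] op 0.5966011308158985
top7 n 4525 z pct [0.099  0.1024 0.1045 0.1059 0.1074 0.1191 0.1219]
plane slope mm/100mm [ 0.1418 -0.0845] z 0.10566400252188039
rect ((581.5006103515625, -44.017059326171875), (210.96397399902344, 160.52781677246094), 16.830516815185547)
[[ 457.2971    2.2674]
 [ 503.7766 -151.3843]
 [ 705.7041  -90.3015]
 [ 659.2246   63.3502]]
scene7 n 3174 z pct [0.0958 0.0989 0.1029 0.1039 0.1065 0.1173 0.119 ]
plane slope mm/100mm [-0.1159 -0.2166] z 0.10364725174402516
rect ((634.7957763671875, -131.7936553955078), (241.04855346679688, 407.81378173828125), 29.893211364746094)
[[ 428.6824  -15.0829]
 [ 631.9307 -368.6394]
 [ 840.9092 -248.5044]
 [ 637.6608  105.0521]]
scene7 n 3174 z pct [0.0958 0.0989 0.1029 0.1039 0.1065 0.1173 0.119 ]
plane slope mm/100mm [-0.1159 -0.2166] z 0.10364725174402516
rect ((634.7957763671875, -131.7936553955078), (241.04855346679688, 407.81378173828125), 29.893211364746094)
[[ 428.6824  -15.0829]
 [ 631.9307 -368.6394]
 [ 840.9092 -248.5044]
 [ 637.6608  105.0521]]
L ang 16.699066 inward normal [-0.2873  0.9578] dist from edge to stand centre mm 78.92899704810236 resid 0.70767312513178
R ang 107.089516 inward normal [-0.9558 -0.2939] dist from edge to stand centre mm 105.78484549589932 resid 1.1092949332898951
```

View pics/f7.png

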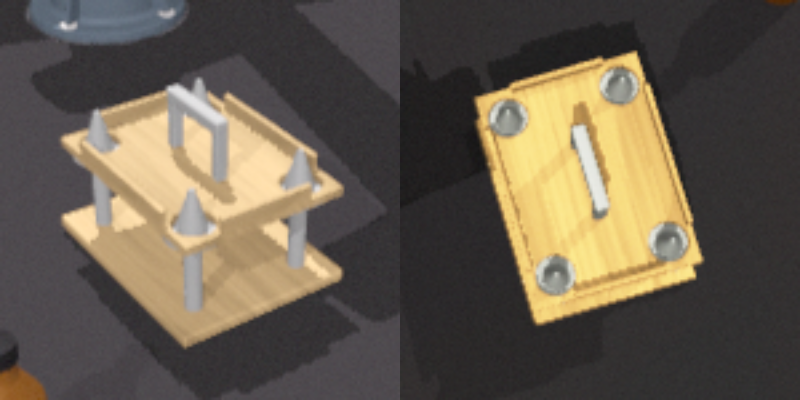

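View pics/t7.png

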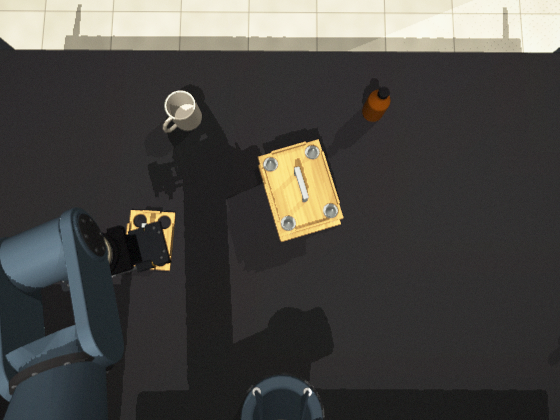

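All four tips stand inside their holes (right panel, (509,117), (620,85), (668,240), (556,274)), and the board is level at about 104 mm. The small shelf is still in its place, and the gripper hangs clear in the air. Handing in.

```bash
python3 -c "
from rig import bot
print(bot.hand_in())"
```

```text
the job is handed in; nothing more can be done
None
```

I placed the larger shelf on the stand by its handle, let go, and handed the job in at about 16.4 s. The smaller shelf was never touched.

**Last checks:**
- **Holes:** in the top view all four post tips show inside their own holes.
- **Height:** the board's top surface reads 105.7 mm from the top camera and 103.6 mm from the scene camera. A seated shelf should read 104 mm.
- **Level:** the measured slope is about 0.2 mm per 100 mm or less.
- **Position:** the scene camera's edge lines put the shelf about 1 mm off the stand's centre. The top camera's outline is about 2.7 mm off the stand centre it first measured, but 0.5 mm from the scene camera's value. Both are within the roughly 6 mm of play. The turn matches the stand within 0.3°.
- **Release:** the gripper is open and hanging clear of everything at about 0.27 m. The largest force I saw reported was about 5 N.

**What disagreed:**
- **Tool length:** the fingertips are really about 35 mm higher than the reported tool position suggests. My first close at the stated height shut fully above the bar without touching it. I went by the camera after that, and the second grasp held.
- **Cameras:** the two views differ by about 3 mm in x, so I averaged them for the move and used the scene view for the final alignment.
- **Outline check:** the scene-camera rectangle fit failed on the last two measurements because of stray points, so I used the edge lines instead.

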